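# Find the rocking port cover on the lab bath and seat it

## Robot

A 6-joint arm with a two-finger parallel gripper is mounted at the origin on the work surface. World frame = base frame: x ahead of the robot, y to its left, z up, the work surface at z = 0. Lengths are in m, angles in degrees, forces in N, time in s.
With the tool pointing down it reaches from about 0.375 to 0.9 m from the base axis. Payload 3.1 kg.
Tool frame: the origin (TCP) lies at the very end of the fingers, on their centre line; the grasp point (between the pads) lies 19 mm behind it (bot.hold_point_z is the z of the grasp point in the tool frame, in m); z points along the fingers, y is the line along which they close (so a half turn about z gives the same grasp; the last joint's range is limited). The gripper opens to 87 mm and grips with 3 to 60 N. Pads are 19 mm wide; open, the fingers measure 117 mm over their backs; the gripper's body (75 mm by 190 mm) begins 51 mm behind the grasp point.
Start: joints at [55.777, 30.224, 82.088, -0, 67.689, -10.227], TCP at [0.254, 0.571, 0.223] pointing down, gripper open.
Joint ranges: [-176.69, 176.69], [-43.24, 126.21], [12.49, 139.97], [-82, 262], [0, 151.66], [-163.58, 163.58]. Speed limits (degrees/s): [159.86, 159.86, 180, 180, 180, 180].

## Interface

Orientations are given as a 3x3 rotation matrix whose columns are the frame's x, y, z axes.
In Python, from rig import bot, capture, camera_model gives the robot as it stands.
- The arm moves only by the tool apply_moves, never from a script. Its argument "plan" is text: rows parted by semicolons, each of 6 numbers parted by spaces: the shift along the tool's x, y, z in units of 0.05 m (1.0 is 0.05 m), then the turn, a rotation vector about the tool's x, y, z in units of 360 degrees (1.0 is 360 degrees). In form: dx dy dz ax ay az; .... A call has 1 to 10 rows; each row shifts and turns the commanded pose from where the row before left it, along the tool's axes as they then stand; what a row does not reach is not made up. A row lasts 1/12 s, in which the tool goes at most 41.7 mm and 7.16 degrees, less where a joint would pass 70% of its speed; a pose out of reach is approached as far as the arm can. A call with a number of a shift or a turn outside -1 to 1 is refused whole. A call with a gripper value outside its range is refused whole. "gripper" is the gripper command: -1 is shut, 1 is fully open, values between are in proportion, set as the call begins (left out, the last holds). The fingers move at their own pace and stop on an object; the grip force is fixed at half the most. Time passes only in rows, so rows that do not move let the fingers close. It gives the time, the measured TCP pose, the force, the opening and the grip force at its end, in the units of the state.
- bot.read_state(): the state, without advancing time (a new reading comes with each control period).
- capture(name): name is "scene" or "top" or "wrist"; returns the picture (480x640x3 uint8, red, green, blue); there is no depth.
- camera_model(name): a dict with "vertical_fov" (degrees; the focal length in pixels is half the picture's height over the tangent of half this angle, whatever the lens; pixels are square), "cx", "cy" (the principal point, pixels), "dist" ([k1, k2, p1, p2, k3] as OpenCV has them; the pictures are not rectified), "position" and "rotation" of the camera in the world; the wrist camera has in their place "hand_eye" (4x4, takes a point from camera to tool coordinates, whose origin is the TCP and whose axes are the flange's). Camera axes: x right, y down, z forward; pixel columns grow to the right and rows downward; lengths in m; the calibration is good to about 2 mm. A picture is of the moment at which its call begins: read the wrist's pose just before it. camera_model takes no time and is no camera call.
- bot.hand_in(): hands the job in; it is judged then, once.
The state is a dict: "time_s": time; "joint_positions": joint angles; "qvel": joint speeds; "tau": joint torques, N m; "position": TCP position; "tcp_rot": TCP orientation; "force": force on the tool from outside, world axes, zero at the start; "moment": the same for the moment, N m; "opening": opening from 0.0 (shut) to 1.0 (fully open); "grasp_force": force on a finger pad.
Only numpy, scipy, OpenCV 4.12 (cv2) and the standard library are available. Lean on these libraries where they do the work, as an engineer would, in place of code of your own. Each camera call takes 0.05 s, during which the arm holds its last target. There are 200 camera calls.

## Task

Three of the four covers on the bath are seated in their ports, but one only looks as if it were: its lugs stand beside their notches, so it rocks when its bar is pressed down at one end. Press the covers with the fingertips until you have found the one that rocks, then push its bar sideways to turn it until it drops into its notches, so that all four covers lie flat and firm. No cover is to be lifted, and the things standing around stay where they are.

Things in the scene. Friction and masses are not known exactly. Their poses are not given: they have to be found in the camera images.
- bath: bench-top constant-temperature bath, fixed: white housing 360 mm (its x) by 310 mm (its y), flat stainless deck 190 mm above the bench. Origin at the centre of its underside on the bench, z up; its control panel faces its -x side. A white circulator head, 36 mm high, stands on the deck's rear (+x) strip
- ports (a point): point on the bath's deck in the middle of its four round ports, which stand in a 2 x 2 pattern 135 mm apart; axes as the bath. A collar around each port stands 8 mm above the deck and has six notches, 14 mm wide, every 60 degrees, hidden under the cover
- cover_1: one of four identical loose port covers: blue round plate 110 mm across, 6 mm thick, with an upright white bar grip across its middle, 78 mm long, 12 mm wide, its top 26 mm above the origin. Origin: centre of the plate's underside; z up, x along the bar. A 52 mm plug below hangs 16 mm down in the port and keeps it centred with 2 mm of play. About 0.25 to 0.5 kg
- cover_2: as cover_1. Under the plate are two lugs, 8 mm wide and 4 mm deep, 45 mm from the centre on the line square to the bar (along y). Seated, both are in notches: the origin is 198 mm above the bench, the plate lies firm on the collar and turns no more than 0.1 rad either way. The bars of seated covers point various ways, so a bar's direction does not tell
- cover_3: as cover_1. An unseated cover stands with its two lugs on the collar between notches: still level, 4 mm higher. A light press on top of its bar near one end (25 to 35 mm from the centre) tips it by about 0.07 rad: the bar sinks 1 to 3 mm under the fingertip and stops, the other end rises; let go, it swings level. Pressed at its centre it does not tip
- cover_4: as cover_1. An unseated cover turns about its axis under a light sideways push (2 to 3 N) against the side of the bar near one end; turned 0.3 to 0.7 rad, either way, it drops 4 mm into the next notches by itself and then stops turning. Which cover is unseated, and where, changes from run to run
- vial: amber glass sample vial with black cap standing on the bath's deck in the middle of the four covers, 26 mm across, 42 mm tall; origin at the centre of its underside
- weight: plain brass cylinder (check weight) standing on the rear strip of the bath's deck, 28 mm across, 34 mm tall; origin at the centre of its underside
- sample_bottle: amber bottle with white cap standing on the bench, 68 mm across, 150 mm tall; origin at the centre of its underside
- mug: white mug standing on the bench, 80 mm across, 90 mm tall; origin at the centre of its underside
- blue_bin: open blue plastic parts bin on the bench, 180 x 140 x 80 mm; origin at the centre of its underside
- calculator: black desk calculator lying on the bench, 150 x 90 x 14 mm; origin at the centre of its underside
- wrench: steel wrench lying on the bench, 160 mm long; origin at the centre of its underside
There are look-alikes about, which are no part of the job. What is shaped like the cover_4 but purple or yellow is not meant.

How it is judged:
By the outcome, as a careful person would: the job done as asked, in the order asked, and still so for the second after the job is handed in, with the robot touching nothing.
It also fails if it takes over 61 s, if anything falls off the work surface, if the arm or the gripper's body presses on something with over 40 N, if the wrist force passes 120 N, or if a joint passes its speed limit or range.

## Working session

There is one attempt and no reset: what is moved stays moved. The work goes in short steps, Python scripts to look and compute and a tool call to move; the robot and the scene stay as the last step left them, time stands still between calls to the robot, and variables do not carry over. Pictures are saved under pics/ and viewed, at most 10 in all, crops included, and the job is handed in when it is done.

Besides the shell and the picture viewer there is one more tool, called after "Emit:" in YAML: its name, and indented under it one key for each argument. apply_moves: Moves the arm, as the interface text tells. Its arguments: {"type":"object","properties":{"plan":{"type":"string"},"gripper":{"type":"number"}},"required":["plan"]}

```bash
mkdir -p pics; python3 - <<'E'
from rig import bot,capture,camera_model
import cv2
for n in("scene","top"):
    cv2.imwrite(f"pics/{n}0.png",capture(n)[:,:,::-1]); print(n,camera_model(n))
s=bot.read_state();print(s['time_s'],s['position'],s['tcp_rot'],s['force'],s['opening'])
print(camera_model("wrist"))
E
```

```text
scene {'vertical_fov': 50.55774771237903, 'cx': 321.8168709632897, 'cy': 232.88227287575188, 'dist': array([-0.03101925,  0.        ,  0.        ,  0.        ,  0.        ]), 'position': array([ 1.46085164, -0.13580168,  1.05299242]), 'rotation': array([[ 1.09314372e-01,  6.98532027e-01, -7.07179875e-01],
       [ 9.94006737e-01, -7.61131520e-02,  7.84690712e-02],
       [ 9.87470067e-04, -7.11519357e-01, -7.02665802e-01]])}
top {'vertical_fov': 47.94254287645453, 'cx': 319.75946494567677, 'cy': 240.23918317470196, 'dist': array([0.02204933, 0.        , 0.        , 0.        , 0.        ]), 'position': array([ 0.40789792, -0.00911485,  1.626669  ]), 'rotation': array([[-0.01194665, -0.99671246,  0.08013462],
       [-0.99990194,  0.01249347,  0.00632581],
       [-0.00730618, -0.08005119, -0.99676398]])}
0.1 [0.25376652 0.57044951 0.22168487] [[-9.13600672e-01  4.06611221e-01 -1.06112342e-03]
 [ 4.06612485e-01  9.13599304e-01 -1.61191131e-03]
 [ 3.14020391e-04 -1.90410928e-03 -9.99998138e-01]] [ 1.02544997 -1.03709783 -0.31328904] 1.0018946726717093
{'vertical_fov': 70.25635069771792, 'cx': 323.2608799160826, 'cy': 239.7740281175638, 'dist': array([-0.03399322,  0.        ,  0.        ,  0.        ,  0.        ]), 'hand_eye': array([[-5.96169457e-05, -9.70560946e-01, -2.40855656e-01,
         6.61535894e-02],
       [ 9.99999987e-01, -9.47306578e-05,  1.34208731e-04,
         1.02891352e-03],
       [-1.53074168e-04, -2.40855645e-01,  9.70560938e-01,
        -1.62120021e-01],
       [ 0.00000000e+00,  0.00000000e+00,  0.00000000e+00,
         1.00000000e+00]])}
```

View pics/top0.png

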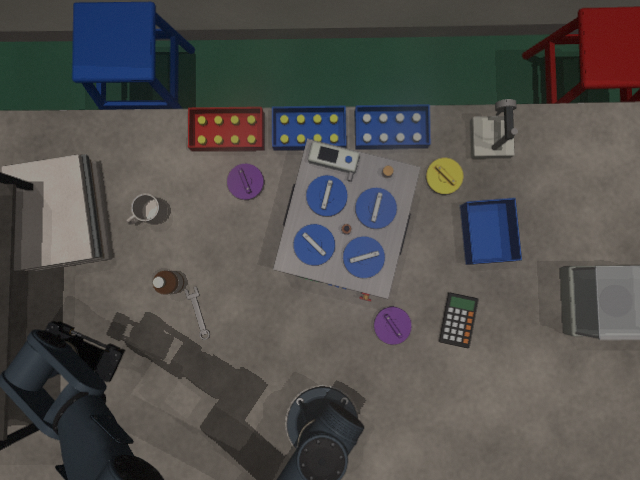

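View pics/scene0.png

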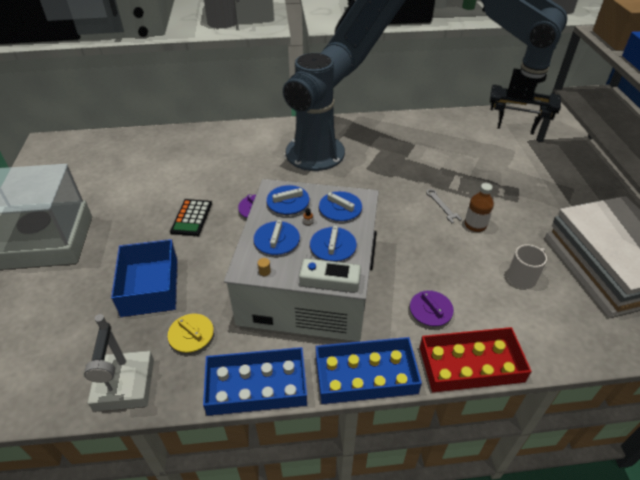

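The top view shows four blue covers at about (327,195), (376,208), (314,244) and (364,257), with the vial at (346,229) and the bath turned slightly. I'll segment the plates and bars next.

```bash
cat > h.py <<'E'
import numpy as np,cv2
from rig import bot,capture,camera_model
def K(m):
    f=240/np.tan(np.radians(m['vertical_fov']/2));return np.array([[f,0,m['cx']],[0,f,m['cy']],[0,0,1]])
def pose(m,s=None):
    if 'position' in m: return m['rotation'],m['position']
    H=m['hand_eye'];R=s['tcp_rot'];return R@H[:3,:3],R@H[:3,3]+s['position']
def toz(m,uv,z,s=None):
    R,t=pose(m,s);n=cv2.undistortPoints(np.float64(uv).reshape(-1,1,2),K(m),m['dist'])[:,0]
    d=np.c_[n,np.ones(len(n))]@R.T;return t+d*((z-t[2])/d[:,2])[:,None]
def covers(im,m,s=None,amin=300,amax=1e5):
    hsv=cv2.cvtColor(im,cv2.COLOR_RGB2HSV)
    b=cv2.inRange(hsv,(100,120,50),(120,255,255))
    c,_=cv2.findContours(b,cv2.RETR_EXTERNAL,cv2.CHAIN_APPROX_NONE);out=[]
    for k in c:
        h=cv2.convexHull(k);a=cv2.contourArea(h)
        if not amin<a<amax: continue
        (u,v),(p,q),_=cv2.fitEllipse(h)
        if min(p,q)/max(p,q)<.8: continue
        mk=np.zeros(b.shape,np.uint8);cv2.drawContours(mk,[h],-1,255,-1)
        w=mk&cv2.inRange(hsv,(0,0,90),(179,90,255))
        cc,_=cv2.findContours(w,cv2.RETR_EXTERNAL,cv2.CHAIN_APPROX_NONE)
        if not cc: continue
        r=cv2.boxPoints(cv2.minAreaRect(max(cc,key=cv2.contourArea)))
        P=toz(m,r,.222,s)[:,:2];e=[P[1]-P[0],P[2]-P[1]];e=max(e,key=np.linalg.norm)
        out.append((toz(m,[[u,v]],.204,s)[0,:2],P.mean(0),np.linalg.norm(e),np.degrees(np.arctan2(e[1],e[0]))%180,a,(u,v)))
    return out
E
python3 - <<'E'
from h import *
m=camera_model("top");im=cv2.imread("pics/top0.png")[:,:,::-1].copy()
for o in covers(im,m): print(*[np.round(x,3) for x in o])
print(toz(m,[[346,229]],.23))
E
```

```text
[ 0.477 -0.115] [ 0.477 -0.115] 0.079 105.247 1251.0 [363.461 256.762]
[0.512 0.015] [0.512 0.016] 0.08 44.238 1260.0 [313.943 244.16 ]
[ 0.544 -0.462] [ 0.463 -0.513] 0.0 0.0 3051.0 [494.904 229.668]
[ 0.607 -0.149] [ 0.607 -0.15 ] 0.08 164.983 1229.5 [375.552 207.647]
[ 0.642 -0.019] [ 0.643 -0.02 ] 0.077 164.674 1239.5 [326.456 195.378]
[ 0.836 -0.2  ] [ 0.794 -0.261] 0.022 178.547 2906.5 [392.674 122.96 ]
[[ 0.54863228 -0.06880085  0.23      ]]
```

Emit:
apply_moves:
  plan: "0 0 -0.7 0 0 -0.0125; 0 0 -0.7 0 0 -0.0125; -0.47 -0.62 0 0 0 0; -0.47 -0.62 0 0 0 0; -0.47 -0.62 0 0 0 0; -0.47 -0.62 0 0 0 0; -0.47 -0.62 0 0 0 0; -0.47 -0.62 0 0 0 0; -0.47 -0.62 0 0 0 0; -0.47 -0.62 0 0 0 0"
  gripper: -1

```text
time_s: 0.93
position: [0.3715, 0.281, 0.2923]
tcp_rot: [[-0.966, 0.258, -0.0], [0.258, 0.966, -0.0], [0.0, -0.0, -1.0]]
force: [0.8, -0.4, 0.2]
opening: 0.33
grasp_force: 0.0
```

Emit:
apply_moves:
  plan: "-0.47 -0.62 0 0 0 0; -0.47 -0.62 0 0 0 0; -0.47 -0.62 0 0 0 0; -0.47 -0.62 0 0 0 0; -0.47 -0.62 0 0 0 0; -0.47 -0.62 0 0 0 0; 0 0 0 0 0 0; 0 0 0 0 0 0"

```text
time_s: 1.6
position: [0.4601, 0.0648, 0.2922]
tcp_rot: [[-0.965, 0.263, -0.001], [0.263, 0.965, 0.0], [0.001, 0.0, -1.0]]
force: [-0.5, 0.4, 1.0]
opening: 0.007
grasp_force: 0.0
```

```bash
python3 - <<'E'
from h import *
s=bot.read_state();im=capture("wrist");cv2.imwrite("pics/w1.png",im[:,:,::-1])
m=camera_model("wrist");print(s['time_s'],s['position'],s['tcp_rot'].round(3),s['force'],s['opening'])
for o in covers(im,m,s,5000): print(*[np.round(x,4) for x in o])
E
```

```text
1.6 [0.46013062 0.06479856 0.29215623] [[-0.965  0.263 -0.001]
 [ 0.263  0.965  0.   ]
 [ 0.001  0.    -1.   ]] [-0.51910706  0.3937782   0.98917125] 0.007465682057844363
```

View pics/w1.png

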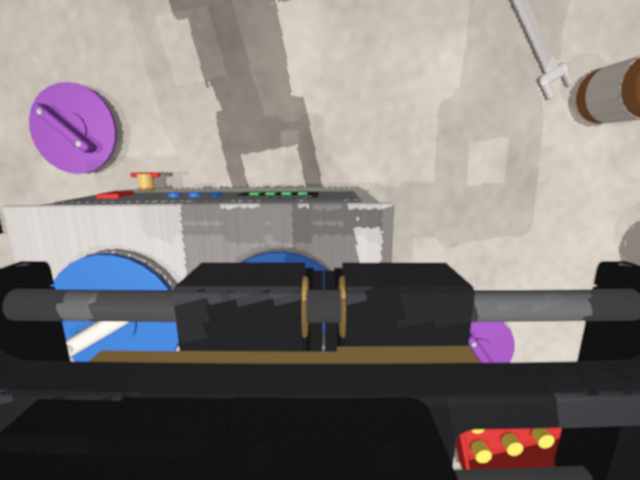

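The wrist view is mostly blocked by the shut fingers. Two covers show at the left and centre edge, at about (115,310) and (285,262). I'll probe cover B, at (0.512, 0.015), by touch.

Emit:
apply_moves:
  plan: "-0.48 -0.61 0 0 0 0; -0.48 -0.61 0 0 0 0; 0 0 0.55 0 0 0; 0 0 0.55 0 0 0; 0 0 0 0 0 0; 0 0 0 0 0 0"

```text
time_s: 2.15
position: [0.4885, -0.0029, 0.2365]
tcp_rot: [[-0.966, 0.257, -0.005], [0.257, 0.966, 0.001], [0.005, 0.0, -1.0]]
force: [-0.6, 0.2, 0.7]
opening: 0.006
grasp_force: 0.0
```

Emit:
apply_moves:
  plan: "0 0 0.1 0 0 0; 0 0 0.05 0 0 0; 0 0 0 0 0 0"

```text
time_s: 2.4
position: [0.4905, -0.004, 0.2308]
tcp_rot: [[-0.966, 0.257, 0.001], [0.257, 0.966, -0.0], [-0.001, 0.0, -1.0]]
force: [-0.4, 0.8, -0.2]
opening: 0.006
grasp_force: 0.0
```

Emit:
apply_moves:
  plan: "0 0 0.04 0 0 0; 0 0 0 0 0 0"

```text
time_s: 2.57
position: [0.4904, -0.0045, 0.2285]
tcp_rot: [[-0.966, 0.258, 0.001], [0.258, 0.966, -0.0], [-0.001, 0.0, -1.0]]
force: [0.4, 0.5, 0.5]
opening: 0.003
grasp_force: 0.0
```

Emit:
apply_moves:
  plan: "0 0 0.03 0 0 0; 0 0 0 0 0 0"

```text
time_s: 2.73
position: [0.4902, -0.0047, 0.2266]
tcp_rot: [[-0.966, 0.259, 0.0], [0.259, 0.966, -0.0], [-0.0, 0.0, -1.0]]
force: [-0.1, 0.1, -0.6]
opening: 0.009
grasp_force: 0.0
```

Emit:
apply_moves:
  plan: "0 0 0.02 0 0 0; 0 0 0 0 0 0"

```text
time_s: 2.9
position: [0.4902, -0.0048, 0.2255]
tcp_rot: [[-0.966, 0.259, -0.0], [0.259, 0.966, 0.0], [0.0, -0.0, -1.0]]
force: [-0.3, 0.0, -0.0]
opening: 0.004
grasp_force: 0.0
```

Emit:
apply_moves:
  plan: "0 0 0.02 0 0 0; 0 0 0 0 0 0"

```text
time_s: 3.07
position: [0.4902, -0.0047, 0.2245]
tcp_rot: [[-0.966, 0.259, -0.0], [0.259, 0.966, 0.0], [0.0, 0.0, -1.0]]
force: [0.1, 0.9, -0.3]
opening: 0.003
grasp_force: 0.0
```

Emit:
apply_moves:
  plan: "0 0 0.02 0 0 0; 0 0 0 0 0 0"

```text
time_s: 3.23
position: [0.4903, -0.0048, 0.2244]
tcp_rot: [[-0.966, 0.259, 0.0], [0.259, 0.966, -0.0], [-0.0, -0.0, -1.0]]
force: [-1.3, -0.6, 4.9]
opening: 0.007
grasp_force: 3.0
```

Emit:
apply_moves:
  plan: "0 0 0.02 0 0 0; 0 0 0 0 0 0"

```text
time_s: 3.4
position: [0.4904, -0.0048, 0.2243]
tcp_rot: [[-0.966, 0.259, 0.001], [0.259, 0.966, -0.001], [-0.001, -0.0, -1.0]]
force: [-3.5, 1.0, 11.8]
opening: 0.007
grasp_force: 5.9
```

B is firm at z = 0.2243 under about 12 N, so it's seated. Next is A.

Emit:
apply_moves:
  plan: "0 0 -0.3 0 0 0; 0 -0.56 0 0 0 0; 0 -0.56 0 0 0 0; 0 -0.56 0 0 0 0; 0 0 0.1 0 0 0; 0 0 0.03 0 0 0; 0 0 0 0 0 0; 0 0 0 0 0 0"

```text
time_s: 4.07
position: [0.4684, -0.085, 0.2308]
tcp_rot: [[-0.966, 0.258, -0.001], [0.258, 0.966, 0.001], [0.001, 0.001, -1.0]]
force: [-0.2, -0.1, 0.4]
opening: 0.007
grasp_force: 0.0
```

Emit:
apply_moves:
  plan: "0 0 0.04 0 0 0; 0 0 0 0 0 0"

```text
time_s: 4.23
position: [0.4685, -0.0849, 0.2288]
tcp_rot: [[-0.966, 0.257, -0.0], [0.257, 0.966, 0.0], [0.001, 0.0, -1.0]]
force: [-0.9, 0.4, -0.7]
opening: 0.007
grasp_force: 0.0
```

Emit:
apply_moves:
  plan: "0 0 0.03 0 0 0; 0 0 0 0 0 0"

```text
time_s: 4.4
position: [0.4685, -0.0853, 0.2274]
tcp_rot: [[-0.966, 0.258, -0.0], [0.258, 0.966, 0.0], [0.0, 0.0, -1.0]]
force: [-0.1, 1.1, 0.9]
opening: 0.005
grasp_force: 0.2
```

Emit:
apply_moves:
  plan: "0 0 0.03 0 0 0; 0 0 0 0 0 0"

```text
time_s: 4.57
position: [0.4688, -0.0856, 0.2264]
tcp_rot: [[-0.966, 0.259, 0.001], [0.259, 0.966, 0.0], [-0.001, 0.0, -1.0]]
force: [-0.9, 1.0, 2.8]
opening: 0.005
grasp_force: 1.7
```

Emit:
apply_moves:
  plan: "0 0 0.03 0 0 0; 0 0 0 0 0 0"

```text
time_s: 4.73
position: [0.4688, -0.0856, 0.2262]
tcp_rot: [[-0.966, 0.259, 0.001], [0.259, 0.966, -0.0], [-0.001, 0.0, -1.0]]
force: [-2.9, 2.4, 11.6]
opening: 0.008
grasp_force: 6.0
```

A touches at about 0.228 and sinks to 0.2262 before stopping, so it's the one that rocks. I'll lift off, align the tool with the bar and go beside it.

Emit:
apply_moves:
  plan: "0 0 -0.35 0 0 0; 0 0 0 0 0 -0.01667; 0 0 0 0 0 -0.01667; 0 0 0 0 0 -0.01667; 0 0 0 0 0 -0.01667; 0 0 0 0 0 -0.01667; 0.25 0 0 0 0 0; 0.25 0 0 0 0 0; 0 0 0 0 0 0; 0 0 0 0 0 0"

```text
time_s: 5.57
position: [0.4437, -0.0924, 0.242]
tcp_rot: [[-0.966, -0.258, -0.0], [-0.258, 0.966, 0.0], [0.0, 0.0, -1.0]]
force: [0.5, -0.7, 0.1]
opening: 0.0
grasp_force: 0.0
```

```bash
python3 - <<'E'
from h import *
s=bot.read_state();im=capture("top");cv2.imwrite("pics/t2.png",cv2.resize(im[150:350,240:440],(800,600))[:,:,::-1])
p=s['position'];R=s['tcp_rot'];print(s['time_s'],p,s['joint_positions'])
print("centre in tool mm",R.T@(np.r_[.477,-.115,p[2]]-p)*1000,"yaw y",np.degrees(np.arctan2(R[1,1],R[0,1])))
E
```

```text
5.5667 [ 0.4437364  -0.09239002  0.2420198 ] [-2.59416231e+01  1.54061766e+01  1.04376171e+02  7.33722765e-03
  6.02280571e+01 -1.30878555e+02]
centre in tool mm [-2.63137166e+01 -3.04181972e+01 -7.87017055e-03] yaw y 104.93328789400559
```

View pics/t2.png

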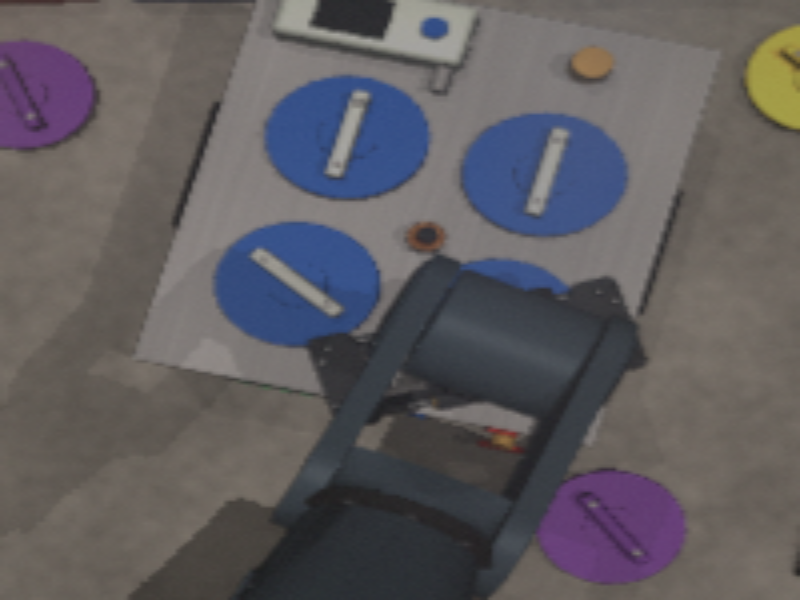

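The crop shows the other three covers and the vial (425,237) undisturbed. The arm is over cover A at about (510,290). Descending beside the bar.

Emit:
apply_moves:
  plan: "0 0 0.27 0 0 0; 0 0 0.27 0 0 0; 0 0 0 0 0 0; -0.08 0 0 0 0 0; -0.06 0 0 0 0 0; 0 0 0 0 0 0"

```text
time_s: 6.12
position: [0.4526, -0.0908, 0.2158]
tcp_rot: [[-0.966, -0.259, 0.002], [-0.259, 0.966, -0.001], [-0.002, -0.001, -1.0]]
force: [-0.2, -1.0, 1.0]
opening: 0.004
grasp_force: 0.0
```

Emit:
apply_moves:
  plan: "-0.04 0 0 0 0 0; 0 0 0 0 0 0"

```text
time_s: 6.28
position: [0.4536, -0.09, 0.2155]
tcp_rot: [[-0.966, -0.259, 0.001], [-0.259, 0.966, -0.0], [-0.001, -0.001, -1.0]]
force: [-0.0, 0.5, -0.7]
opening: 0.004
grasp_force: 0.0
```

Emit:
apply_moves:
  plan: "-0.04 0 0 0 0 0; 0 0 0 0 0 0"

```text
time_s: 6.45
position: [0.4546, -0.0892, 0.2151]
tcp_rot: [[-0.966, -0.259, -0.001], [-0.259, 0.966, 0.0], [0.001, 0.001, -1.0]]
force: [-1.5, 0.6, 1.0]
opening: 0.004
grasp_force: 0.6
```

Nearing or in contact, so I'll now follow the turning arc.

Emit:
apply_moves:
  plan: "-0.034 0.016 0 0 0 0.00833; -0.034 0.016 0 0 0 0.00833; -0.034 0.016 0 0 0 0.00833; 0 0 0 0 0 0"

```text
time_s: 6.78
position: [0.4582, -0.0853, 0.2148]
tcp_rot: [[-0.995, -0.104, -0.003], [-0.104, 0.995, 0.001], [0.003, 0.002, -1.0]]
force: [-3.0, 1.4, 1.5]
opening: 0.001
grasp_force: 1.6
```

Emit:
apply_moves:
  plan: "-0.034 0.016 0 0 0 0.00833; -0.034 0.016 0 0 0 0.00833; 0 0 0 0 0 0"

```text
time_s: 7.03
position: [0.463, -0.0843, 0.2151]
tcp_rot: [[-1.0, -0.001, 0.001], [-0.001, 1.0, -0.0], [-0.001, -0.0, -1.0]]
force: [1.3, -0.3, 0.2]
opening: 0.005
grasp_force: 0.0
```

Emit:
apply_moves:
  plan: "-0.034 0.016 0 0 0 0.00833; 0 0 0 0 0 0"

```text
time_s: 7.2
position: [0.465, -0.0837, 0.2151]
tcp_rot: [[-0.999, 0.051, 0.001], [0.051, 0.999, -0.001], [-0.001, -0.001, -1.0]]
force: [0.1, -0.8, 0.5]
opening: 0.006
grasp_force: 0.1
```

Emit:
apply_moves:
  plan: "-0.036 0.016 0 0 0 0.00833; 0 0 0 0 0 0"

```text
time_s: 7.37
position: [0.4662, -0.083, 0.2151]
tcp_rot: [[-0.995, 0.102, -0.0], [0.102, 0.995, -0.001], [0.0, -0.001, -1.0]]
force: [-1.2, -1.1, -0.3]
opening: 0.004
grasp_force: 0.6
```

Emit:
apply_moves:
  plan: "-0.036 0.016 0 0 0 0.00833; 0 0 0 0 0 0"

```text
time_s: 7.53
position: [0.467, -0.0822, 0.2149]
tcp_rot: [[-0.988, 0.154, -0.003], [0.154, 0.988, -0.0], [0.003, -0.001, -1.0]]
force: [-4.4, -1.4, 2.2]
opening: 0.006
grasp_force: 1.9
```

Emit:
apply_moves:
  plan: "-0.036 0.016 0 0 0 0.00833; 0 0 0 0 0 0"

```text
time_s: 7.7
position: [0.4676, -0.0815, 0.2148]
tcp_rot: [[-0.979, 0.205, -0.005], [0.205, 0.979, 0.0], [0.005, -0.001, -1.0]]
force: [-5.9, -1.2, 3.4]
opening: 0.008
grasp_force: 3.0
```

Emit:
apply_moves:
  plan: "-0.04 0.01 0 0 0 0.004; 0 0 0 0 0 0"

```text
time_s: 7.87
position: [0.468, -0.0811, 0.2146]
tcp_rot: [[-0.974, 0.228, -0.009], [0.228, 0.974, 0.001], [0.009, -0.001, -1.0]]
force: [-9.3, -1.2, 5.7]
opening: 0.003
grasp_force: 4.5
```

Emit:
apply_moves:
  plan: "-0.04 0.01 0 0 0 0.004; 0 0 0 0 0 0"

```text
time_s: 8.03
position: [0.4684, -0.0808, 0.2144]
tcp_rot: [[-0.968, 0.252, -0.013], [0.252, 0.968, 0.001], [0.013, -0.002, -1.0]]
force: [-12.2, -2.1, 8.2]
opening: 0.003
grasp_force: 5.9
```

The push now meets a stop at about 12 N, which suggests the cover has dropped in. I'll back off, lift and look.

Emit:
apply_moves:
  plan: "0.15 0 0 0 0 0; 0.1 0 0 0 0 0; 0 0 -0.7 0 0 0; 0 0 -0.7 0 0 0; 0 0.75 0 0 0 0; 0 0.75 0 0 0 0; 0 0.75 0 0 0 0; 0 0.75 0 0 0 0; 0 0.75 0 0 0 0; 0 0 0 0 0 0"

```text
time_s: 8.87
position: [0.5122, 0.1089, 0.2856]
tcp_rot: [[-0.968, 0.249, 0.005], [0.249, 0.968, 0.004], [-0.004, 0.005, -1.0]]
force: [0.4, -0.9, -0.1]
opening: 0.005
grasp_force: 0.0
```

```bash
python3 - <<'E'
from h import *
s=bot.read_state();im=capture("top");cv2.imwrite("pics/t3.png",cv2.resize(im[150:350,240:440],(800,600))[:,:,::-1])
m=camera_model("top")
p=s['position'];R=s['tcp_rot'];print(s['time_s'],p,R.round(3),s['force'])
for o in covers(im,m): print(*[np.round(x,4) for x in o])
E
```

```text
8.8667 [0.51219217 0.10893916 0.28558615] [[-0.968  0.249  0.005]
 [ 0.249  0.968  0.004]
 [-0.004  0.005 -1.   ]] [ 0.4490937  -0.87820319 -0.10992021]
[ 0.4788 -0.1143] [ 0.4789 -0.1147] 0.0788 75.2099 1253.5 [363.2768 256.1171]
[0.5123 0.0148] [0.4986 0.0027] 0.0388 44.2379 1022.5 [314.1759 244.0647]
[ 0.5416 -0.4618] [ 0.4785 -0.521 ] 0.0052 177.5922 3066.5 [494.8394 230.7259]
[ 0.6072 -0.1491] [ 0.6069 -0.1494] 0.0808 164.9832 1230.0 [375.5291 207.6542]
[ 0.6419 -0.0193] [ 0.6425 -0.0197] 0.0778 165.3745 1239.5 [326.4254 195.3596]
[ 0.8359 -0.1994] [ 0.7941 -0.2606] 0.0215 178.5469 2906.5 [392.6161 122.8591]
```

View pics/t3.png

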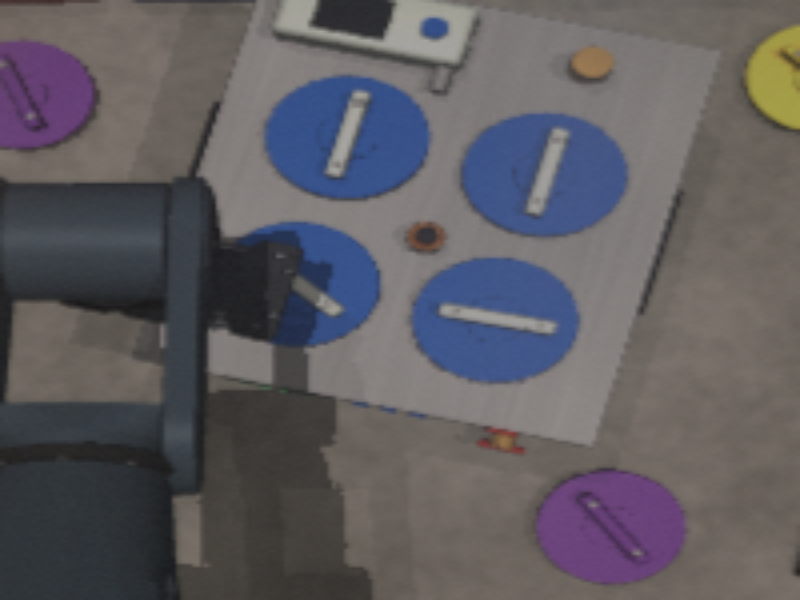

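A's bar, at (497,318) in the crop, has turned 30° and its centre barely moved. The vial at (425,237) and brass weight at (592,63) haven't moved. I'll confirm with a press near A's bar end.

Emit:
apply_moves:
  plan: "-0.094 -0.78 0 0 0 0; -0.094 -0.78 0 0 0 0; -0.094 -0.78 0 0 0 0; -0.094 -0.78 0 0 0 0; -0.094 -0.78 0 0 0 0; 0 0 0.5 0 0 0; 0 0 0.55 0 0 0; 0 0 0.05 0 0 0; 0 0 0 0 0 0; 0 0 0 0 0 0"

```text
time_s: 9.75
position: [0.4833, -0.092, 0.2308]
tcp_rot: [[-0.967, 0.256, 0.001], [0.256, 0.967, -0.001], [-0.001, -0.0, -1.0]]
force: [0.3, -0.5, 0.8]
opening: 0.008
grasp_force: 0.0
```

Emit:
apply_moves:
  plan: "0 0 0.05 0 0 0; 0 0 0 0 0 0; 0 0 0 0 0 0"

```text
time_s: 10.0
position: [0.4835, -0.0914, 0.2285]
tcp_rot: [[-0.967, 0.255, 0.002], [0.255, 0.967, -0.001], [-0.002, -0.0, -1.0]]
force: [-0.7, -0.4, 0.3]
opening: 0.007
grasp_force: 0.0
```

Emit:
apply_moves:
  plan: "0 0 0.03 0 0 0; 0 0 0 0 0 0; 0 0 0 0 0 0"

```text
time_s: 10.25
position: [0.4829, -0.0914, 0.2262]
tcp_rot: [[-0.967, 0.256, 0.0], [0.256, 0.967, -0.0], [-0.0, -0.0, -1.0]]
force: [-0.3, -0.9, -0.5]
opening: 0.006
grasp_force: 0.0
```

Emit:
apply_moves:
  plan: "0 0 0.02 0 0 0; 0 0 0 0 0 0"

```text
time_s: 10.42
position: [0.4828, -0.0915, 0.2249]
tcp_rot: [[-0.967, 0.256, -0.0], [0.256, 0.967, 0.0], [0.0, 0.0, -1.0]]
force: [0.6, 0.6, 0.0]
opening: 0.009
grasp_force: 0.0
```

Emit:
apply_moves:
  plan: "0 0 0.02 0 0 0; 0 0 0 0 0 0"

```text
time_s: 10.58
position: [0.483, -0.0916, 0.2244]
tcp_rot: [[-0.967, 0.256, 0.0], [0.256, 0.967, -0.0], [-0.0, -0.0, -1.0]]
force: [-0.6, -0.2, 3.4]
opening: 0.005
grasp_force: 1.8
```

Emit:
apply_moves:
  plan: "0 0 0.02 0 0 0; 0 0 0 0 0 0"

```text
time_s: 10.75
position: [0.4829, -0.0916, 0.2243]
tcp_rot: [[-0.967, 0.256, 0.001], [0.256, 0.967, -0.0], [-0.001, -0.0, -1.0]]
force: [-2.9, 1.7, 10.5]
opening: 0.007
grasp_force: 5.0
```

Emit:
apply_moves:
  plan: "0 0 -0.4 0 0 0; 0 0 -0.7 0 0 0; 0 0 -0.7 0 0 0; 0 0 0 0 0 0; 0 0 0 0 0 0; 0 0 0 0 0 0"

```text
time_s: 11.25
position: [0.4823, -0.0913, 0.3125]
tcp_rot: [[-0.967, 0.256, -0.001], [0.256, 0.967, 0.0], [0.001, 0.0, -1.0]]
force: [0.1, -1.0, -0.8]
opening: -0.002
grasp_force: 0.0
```

A is firm at the seated height of 0.2243 under 10 N. Handing in.

```bash
python3 -c "
from rig import bot
print(bot.hand_in())"
```

```text
the job is handed in; nothing more can be done
None
```

I found the rocking cover (front right, seen from the robot) and turned it 30° until it dropped in; it is now firm at seated height under about 10 N, and I handed the job in at 11 s. The front-left cover also pressed firm, but I did not press the two rear ones, since only one cover rocks.

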